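# Weigh the look-alike jars by hand: full one to the carousel, empty one to the dish

### The job

Three identical frosted jars stand by the basin: one full, one half used, one empty. Turn the small carousel counter-clockwise (seen from above) by its steel post until you feel it come up against its stop, so that its fenced bay swings out from under the shelf. Find by their weight which jar is which, stand the full one inside the bay and the empty one in the white dish, leave the half-used one standing where it was, and set the jars down gently without disturbing the bottle, tumbler, comb or tweezers.

Things in the scene. Friction and masses are not known exactly. Their poses are not given: they have to be found in the camera images.
- carousel (a joint): turning angle of the carousel in rad, growing counter-clockwise seen from above; it turns stiffly, stays where left, and has a hard stop hidden in its foot, between 1.2 and 1.65 rad further on than where it starts.
- carousel_axis (a point): point on the carousel's turning axis, at its disc's top face, 30 mm above the counter. The carousel is a white plastic disc 232 mm in diameter carrying the fenced bay, a steel post and a clear pot of cotton sticks (56 mm wide, 45 mm high, fixed to the disc, 66 mm from the axis, 132 degrees clockwise of the bay)
- post_top (a point): top centre of the carousel's upright steel post: 14 mm in diameter, 70 mm tall above the disc (top 100 mm above the counter), 88 mm from the axis, 115 degrees counter-clockwise of the bay; it moves with the carousel
- bay (a point): centre of the floor of the carousel's square bay (30 mm above the counter, 68 mm from the axis): 72 mm square inside, fenced by walls 4 mm thick and 12 mm high; it moves with the carousel
- jar_a: frosted-glass screw jar with a flat metal lid, upright cylinder 54 mm in diameter (lid 51 mm) and 66 mm high; origin at the centre of its underside, z up. Looks exactly like the other two jars. With contents the full jar weighs about 360 g, the half-used one about 215 g, the empty one about 100 g, each within 10 %; which jar is which cannot be seen
- jar_b: frosted-glass screw jar with a flat metal lid, upright cylinder 54 mm in diameter (lid 51 mm) and 66 mm high; origin at the centre of its underside, z up. Looks exactly like the other two jars. Weight unknown, see jar_a
- jar_c: frosted-glass screw jar with a flat metal lid, upright cylinder 54 mm in diameter (lid 51 mm) and 66 mm high; origin at the centre of its underside, z up. Looks exactly like the other two jars. Weight unknown, see jar_a
- dish: white ceramic dish, loose, round, 120 mm across the rim and 16 mm high, its flat inner floor about 92 mm across and 6 mm above the counter; origin at the centre of its underside
- shelf: fixed grey plastic shelf on four legs beside and partly over the carousel: board 460 (x) by 170 (y) by 10 mm, its top 123 mm above the counter; origin on the counter below the board's centre; a few small things up to 30 mm high lie on its outer half
- pump_bottle: bystander: brown soap pump bottle, 60 mm in diameter, 166 mm tall, its spout reaching 35 mm from the axis along its -x; origin at the centre of its underside
- tumbler: bystander: glass tumbler 70 mm wide and 95 mm high with an orange toothbrush standing in it, 192 mm tall in all, the brush head reaching 41 mm from the axis along its +x; origin at the centre of the underside
- comb: bystander: wooden comb lying flat, 130 (x) by 38 (y) by 6 mm; origin at the middle of its underside
- tweezer: bystander: steel tweezers lying flat, 96 mm long (x), 18 mm wide, 6 mm thick; origin at the middle of the underside
Not all that is in view belongs to the job. What is shaped like the jar_b but blue or orange is not meant.

How it is judged:
By the outcome, as a careful person would: the job done as asked, in the order asked, and still so for the second after the job is handed in, with the robot touching nothing.
It also fails if it takes over 72 s, if anything falls off the work surface, if the arm or the gripper's body presses on something with over 40 N, if the wrist force passes 120 N, or if a joint passes its speed limit or range.

### The arm

A 7-joint arm with a two-finger parallel gripper is mounted at the origin on the work surface. World frame = base frame: x ahead of the robot, y to its left, z up, the work surface at z = 0. Lengths are in m, angles in rad, forces in N, time in s.
With the tool pointing down it reaches from about 0.4 to 0.75 m from the base axis. Payload 19.5 kg.
Tool frame: the origin (TCP) lies at the very end of the fingers, on their centre line; the grasp point (between the pads) lies 19 mm behind it; z points along the fingers, y is the line along which they close (so a half turn about z gives the same grasp; the last joint's range is limited). The gripper opens to 85 mm and grips with 20 to 120 N. Pads are 22 mm wide; open, the fingers measure 114 mm over their backs; the gripper's body (76 mm by 85 mm) begins 54 mm behind the grasp point. The pads swing forward as they close: fully open they stand 13 mm farther back than shut.
Start: joints at [1.213, 0.707, -0.028, 1.485, 0.022, 0.951, -0.075], TCP at [0.179, -0.547, 0.231] pointing down, gripper open.
Joint ranges: [-2.71, 2.71], [-0.32, 2.16], [-1.57, 1.52], [0, 2.45], [-1.46, 4.6], [0, 2.02], [-2.83, 2.83]. Speed limits (rad/s): [1.89, 1.89, 2.57, 2.57, 3.01, 3.01, 3.01].

### API

Orientations are given as a 3x3 rotation matrix whose columns are the frame's x, y, z axes.
In Python, from station import robot gives the robot as it stands.
- The arm moves only by the tool jog_arm, never from a script. Its argument "steps" is one flat list of numbers, 4 for each row, row after row: the shift along the tool's x, y, z normalised to -1 to 1, where 1 is 150 mm, then the turn about the tool's z normalised to -1 to 1, where 1 is 180 degrees. In form: [x, y, z, yaw, x, y, z, yaw, ...]. A call has exactly 8 rows; each row is the pose to reach, as a shift and turn from the pose commanded when the call began, along the tool's axes at that moment, turning the shorter way round; what a row does not reach only later rows make up. A row lasts 1/8 s, in which the tool goes at most 62.5 mm and 10.7 degrees, less where a joint would pass 70% of its speed; a pose out of reach is approached as far as the arm can. A call with a number of a shift or a turn outside -1 to 1 is refused whole. A call with a gripper value outside its range is refused whole. "jaw" is the opening, from -1 (shut) to 1 (fully open), set as the call begins (left out, the last holds). The fingers move at their own pace and stop on an object; "newtons" is the grip in N (left out, the last holds). Time passes only in rows, so rows that repeat a pose let the fingers close, or fill a call up. It gives the time, the measured TCP pose, the force, the opening and the grip force at its end, in the units of the state.
- robot.get_obs(): the state, without advancing time (a new reading comes with each control period).
- robot.get_image(name): name is "scene" or "top" or "wrist"; returns a dict with "frame" (420x560x3 uint8, red, green, blue), "depth" (420x560 float32, m along the optical axis (not along the pixel's ray), 0 where there is no reading), "vfov" (degrees; the focal length in pixels is half the picture's height over the tangent of half this angle, whatever the lens; pixels are square), "cx", "cy" (the principal point, pixels), "rvec" (rotation vector, rad) and "tvec" (3), from world to camera coordinates, as OpenCV has them. Camera axes: x right, y down, z forward; pixel columns grow to the right and rows downward; lengths in m; the calibration is good to about 2 mm. A picture is of the moment at which its call begins.
- robot.finish_job(): hands the job in; it is judged then, once.
The state is a dict: "clock": time; "q": joint angles; "joint_velocities": joint speeds; "tau": joint torques, N m; "tcp_pos": TCP position; "orientation": TCP orientation; "ft_force": force on the tool from outside, world axes, zero at the start; "ft_torque": the same for the moment, N m; "opening": finger opening in m; "gripper_force": force on a finger pad.
Only numpy, scipy, OpenCV 4.12 (cv2) and the standard library are available. Lean on these libraries where they do the work, as an engineer would, in place of code of your own. Each camera call takes 0.05 s, during which the arm holds its last target. There are 200 camera calls.

## Working session

There is one attempt and no reset: what is moved stays moved. The work goes in short steps, Python scripts to look and compute and a tool call to move; the robot and the scene stay as the last step left them, time stands still between calls to the robot, and variables do not carry over. Pictures are saved under pics/ and viewed, at most 10 in all, crops included, and the job is handed in when it is done.

Besides the shell and the picture viewer there is one more tool, called after "Call:" as name(argument=value, ...) on one line, values as JSON. jog_arm: Moves the arm, as the interface text tells. Scaled input: -1 to 1 covers 150 mm each way for a shift and 180 degrees each way for a turn. Its arguments: {"type":"object","properties":{"steps":{"type":"array"},"jaw":{"type":"number"},"newtons":{"type":"number"}},"required":["steps"]}

```bash
mkdir -p pics
cat > h.py <<'E'
import numpy as np, cv2
from station import robot
def look(name,fn=None):
    im=robot.get_image(name)
    np.savez('%s.npz'%name,**{k:np.array(v) for k,v in im.items()})
    if fn: cv2.imwrite('pics/'+fn,im['frame'][:,:,::-1])
    return im
def load(name):
    d=np.load('%s.npz'%name); return {k:d[k] for k in d}
def cam(im):
    f=im['frame'].shape[0]/2/np.tan(np.radians(float(im['vfov']))/2)
    R=cv2.Rodrigues(np.array(im['rvec'],float))[0]; t=np.array(im['tvec'],float).reshape(3)
    return f,R,t
def cloud(im):
    f,R,t=cam(im); d=im['depth']; v,u=np.mgrid[:d.shape[0],:d.shape[1]]
    P=np.stack([(u-im['cx'])/f*d,(v-im['cy'])/f*d,d],-1)
    W=(P-t)@R; W[d==0]=np.nan
    return W
def ray(im,u,v,z):
    f,R,t=cam(im); d=R.T@np.array([(u-im['cx'])/f,(v-im['cy'])/f,1]); c=-R.T@t
    return c+d*(z-c[2])/d[2]
E
python3 - <<'E'
from h import *
o=robot.get_obs()
for k in o: print(k,np.round(o[k],4).tolist())
a=look('top'); b=look('scene')
for n,i in(('top',a),('scene',b)):
    cv2.imwrite('pics/%s0.png'%n,cv2.resize(i['frame'][:,:,::-1],(800,600)))
    f,R,t=cam(i); print(n,-R.T@t,R.round(2).tolist(),f)
E
```

```text
clock 0.0
q [1.2133, 0.7071, -0.0276, 1.485, 0.022, 0.9509, -0.0755]
joint_velocities [0.0005, -0.0021, -0.0009, 0.0007, 0.0003, -0.0006, -0.001]
tau [-0.001, -88.3211, 1.2344, -23.6172, 0.0169, 0.0065, 0.0]
tcp_pos [0.1785, -0.5463, 0.2308]
orientation [[0.9505, 0.3106, -0.0004], [0.3106, -0.9505, 0.001], [-0.0001, -0.0011, -1.0]]
ft_force [0.0172, 0.7101, 0.1272]
ft_torque [-0.0, 0.0592, 0.0234]
gripper_force 0.0
opening 0.0852
top [ 0.33249179 -0.04878368  0.98030239] [[0.01, -1.0, -0.0], [-0.98, -0.01, -0.2], [0.2, 0.01, -0.98]] 399.5762211813158
scene [0.89451897 0.26030157 0.876964  ] [[-0.59, 0.81, -0.01], [0.68, 0.49, -0.55], [-0.44, -0.33, -0.84]] 414.95356135928984
```

View pics/top0.png

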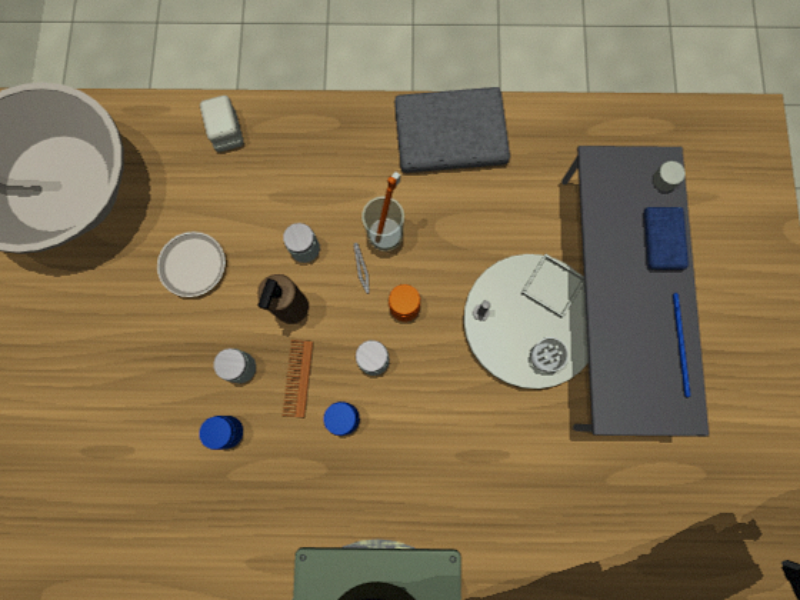

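View pics/scene0.png

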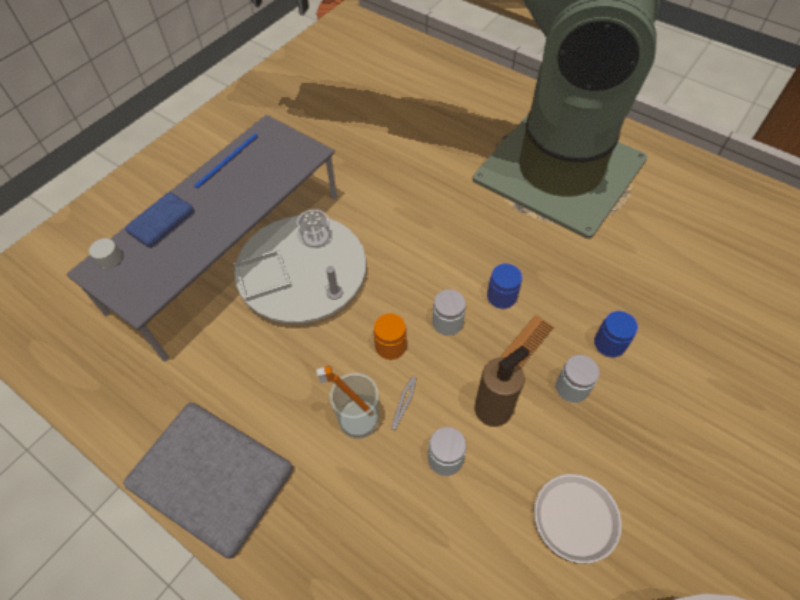

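The top view (enlarged 800x600) shows grey-lidded jars at (300,236), (235,362) and (372,352), and the dish at (192,264). The post top is at about (484,305), the bay at (552,286), the pot at (548,352) and the shelf edge at u≈585. The blue and orange jars are decoys, and the bottle stands between the jars at about (283,297).

```bash
cat >> h.py <<'E'
def circ(W,u,v,z,r,dz=0.006,x0=None):
    p=x0
    for _ in range(4):
        m=(abs(W[...,2]-z)<dz)&(np.hypot(W[...,0]-p[0],W[...,1]-p[1])<r)
        q=W[m]; c,_=cv2.minEnclosingCircle(q[:,:2].astype(np.float32)); 
        lo,hi=np.percentile(q[:,:2],[1,99],axis=0); p=(lo+hi)/2
    return p,hi-lo,np.median(q[:,2]),m.sum()
E
python3 - <<'E'
from h import *
s=.7
T=load('top');S=load('scene');WT=cloud(T);WS=cloud(S)
things=dict(jar1=((300,236),(447,442),.066,.035),jar2=((232,362),(580,371),.066,.035),jar3=((372,354),(449,304),.066,.035),
 orange=((404,298),(390,328),.066,.035),blue1=((219,432),(618,326),.066,.035),blue2=((341,418),(505,279),.066,.035),
 dish=((192,264),(577,517),.016,.07),tumb=((383,218),(355,395),.095,.045),post=((484,304),(331,269),.1,.012))
for k,(a,b,z,r) in things.items():
    pa=ray(T,a[0]*s,a[1]*s,z)[:2];pb=ray(S,b[0]*s,b[1]*s,z)[:2]
    print(k,'rayT',pa.round(4),'rayS',pb.round(4))
    for W in(WT,WS):
        try: c=circ(W,0,0,z,r,x0=pa); print('    ',c[0].round(4),c[1].round(3),c[2].round(4),c[3])
        except Exception as e: print('   fail',e)
# disc: z=.03 points
for W in(WT,WS):
    m=(abs(W[...,2]-.03)<.004)&(W[...,0]>.25)&(W[...,0]<.65)&(W[...,1]<-.1)&(W[...,1]>-.45)
    q=W[m][:,:2]; print('disc',q.min(0),q.max(0),m.sum())
    m2=m.astype(np.uint8); cs,_=cv2.findContours(m2,0,1); c=max(cs,key=cv2.contourArea)[:,0]
    P=W[c[:,1],c[:,0],:2]
    from scipy.optimize import least_squares
    r=least_squares(lambda p:np.hypot(*(P-p).T)-.116,[.42,-.24],loss='soft_l1',f_scale=.003); print(r.x)
for n,p,z in(('bayc',(552,286),.03),('pot',(548,352),.075),('bottle',(285,292),.12),('c1',(548,256),.042),('c2',(522,294),.042),('c3',(561,317),.042)):
    print(n,ray(T,p[0]*s,p[1]*s,z).round(4))
for n,ps in(('comb',((308,340),(300,418),(283,416),(297,340))),('tweez',((357,245),(367,291))),('shelf',((580,147),(593,434)))):
    print(n,[ray(T,p[0]*s,p[1]*s,.123 if n=='shelf' else .005)[:2].round(3).tolist() for p in ps])
m=(WT[...,2]>.155)&(WT[...,2]<.2)&(WT[...,1]>-.1)
print('tall',[ (a.round(3).tolist()) for a in WT[m][::25]])
i=T['frame'][150:300,310:430,::-1]
cv2.imwrite('pics/car.png',cv2.resize(i,None,fx=4,fy=4,interpolation=2))
E
```

```text
jar1 rayT [0.6338 0.138 ] rayS [0.633  0.1414]
     [0.6324 0.1408] [0.048 0.048] 0.0651 340
     [0.6351 0.1438] [0.048 0.047] 0.0657 498
jar2 rayT [0.4214 0.2368] rayS [0.4249 0.2423]
     [0.4191 0.2404] [0.048 0.047] 0.0654 391
     [0.4212 0.2434] [0.048 0.047] 0.0656 414
jar3 rayT [0.4366 0.0126] rayS [0.4404 0.0173]
     [0.4345 0.0134] [0.047 0.046] 0.0652 380
     [0.437  0.0163] [0.048 0.047] 0.0656 335
orange rayT [ 0.5292 -0.0377] rayS [ 0.5318 -0.0334]
     [ 0.528  -0.0382] [0.047 0.047] 0.0653 357
     [ 0.5304 -0.0355] [0.047 0.048] 0.0656 359
blue1 rayT [0.3118 0.2492] rayS [0.3197 0.2552]
     [0.3107 0.2548] [0.048 0.048] 0.0655 417
     [0.3134 0.2577] [0.048 0.047] 0.0656 365
blue2 rayT [0.3353 0.0589] rayS [0.3454 0.0656]
     [0.3346 0.0615] [0.048 0.047] 0.0653 406
     [0.337 0.064] [0.048 0.047] 0.0656 310
dish rayT [0.5971 0.335 ] rayS [0.6003 0.3392]
     [0.5983 0.3369] [0.116 0.115] 0.0139 373
     [0.5995 0.3394] [0.115 0.115] 0.0144 676
tumb rayT [ 0.6563 -0.0022] rayS [0.6617 0.002 ]
     [ 0.6598 -0.0018] [0.067 0.066] 0.0939 176
     [0.6623 0.0007]
[... 257 characters left out ...]
]
disc [ 0.32212316 -0.36814798] [ 0.61942654 -0.13716494] 4486
[ 0.50356027 -0.24963438]
bayc [ 0.5604 -0.2899  0.03  ]
pot [ 0.4417 -0.2678  0.075 ]
bottle [0.5252 0.1457 0.12  ]
c1 [ 0.61   -0.2822  0.042 ]
c2 [ 0.5432 -0.2359  0.042 ]
c3 [ 0.5045 -0.2997  0.042 ]
comb [[0.467, 0.127], [0.335, 0.135], [0.338, 0.164], [0.466, 0.146]]
tweez [[0.638, 0.048], [0.554, 0.028]]
shelf [[0.77, -0.321], [0.316, -0.317]]
tall [[0.695, -0.025, 0.19], [0.682, -0.016, 0.191], [0.689, -0.031, 0.167], [0.675, -0.02, 0.177], [0.671, -0.016, 0.16], [0.529, 0.152, 0.166], [0.522, 0.158, 0.164], [0.516, 0.166, 0.164], [0.511, 0.155, 0.166], [0.505, 0.159, 0.167], [0.499, 0.163, 0.164], [0.492, 0.162, 0.166]]
```

View pics/car.png

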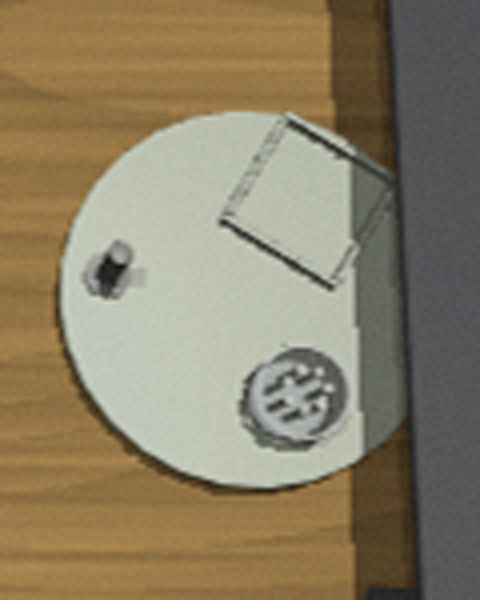

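The crop shows the post top at about (121,252), the pot at (297,397) and the bay corners at (290,115), (220,220), (333,288). The bay's fourth corner is under the shelf. Next I'll refine the axis and plan the approach to the post.

```bash
cat >> h.py <<'E'
def pose():
    o=robot.get_obs(); R=np.array(o['orientation']); return np.array(o['tcp_pos']),np.degrees(np.arctan2(R[1,0],R[0,0])),o
def plan(calls,start=None):
    """calls: list of lists of 8 (x,y,z,psi deg); psi = world angle of tool x, tool pointing down"""
    p,a=start if start is not None else pose()[:2]
    for c in calls:
        out=[]
        for (x,y,z,s) in c:
            d=np.array([x,y,z])-p; r=np.radians(a)
            ex=[np.cos(r),np.sin(r)]; ey=[np.sin(r),-np.cos(r)]
            out+=[d[:2]@ex/.15,d[:2]@ey/.15,-d[2]/.15,-((s-a+180)%360-180)/180]
        out=np.round(out,3); print('MAX %.2f'%abs(out).max(),(out+0).tolist())
        p=np.array(c[-1][:3]);a=c[-1][3]
def lin(a,b,n): return [tuple(np.array(a)+(np.array(b)-np.array(a))*(i+1)/n) for i in range(n)]
E
python3 - <<'E'
from h import *
from scipy.optimize import least_squares
ax=[]
for n in('top','scene'):
    I=load(n);W=cloud(I); g=np.array([.50,-.252])
    # disc edge: outermost disc-height point along each direction on the open side
    m=(abs(W[...,2]-.03)<.003)&(np.hypot(W[...,0]-g[0],W[...,1]-g[1])<.13)
    q=W[m][:,:2]; th=np.degrees(np.arctan2(*(q-g).T[::-1])); P=[]
    for a in range(10,210,4):
        s=q[abs((th-a+180)%360-180)<2]
        if len(s)>3: P.append(s[np.argmax(np.hypot(*(s-g).T))])
    P=np.array(P); r=least_squares(lambda p:np.hypot(*(P-p[:2]).T)-.115,g,loss='soft_l1',f_scale=.002); print(n,r.x,len(P)); ax.append(r.x)
A=np.mean(ax,0); post=np.array([.5143,-.166]); d=post-A; print('axis',A,'r',np.hypot(*d),'ang',np.degrees(np.arctan2(d[1],d[0])))
p,a,o=pose(); s=np.array([*p,a])
t=np.array([.545,-.171,.19,-9]); e1=s+(t-s)*.30; e1[2]=.2;e1[3]=-9
e2=e1+(t-e1)*.5; e2[2]=.19
plan([lin(s,e1,7)+[tuple(e1)],lin(e1,e2,8),lin(e2,t,4)+lin(t,t*[1,1,0,1]+[0,0,.05,0],4)])
E
```

```text
top [ 0.50266325 -0.2551259 ] 50
scene [ 0.50521478 -0.25246167] 50
axis [ 0.50393901 -0.25379378] r 0.08840304693226221 ang 83.2693688078613
MAX 0.93 [0.133, -0.069, 0.029, 0.022, 0.266, -0.139, 0.059, 0.043, 0.399, -0.208, 0.088, 0.065, 0.531, -0.278, 0.118, 0.086, 0.664, -0.347, 0.147, 0.108, 0.797, -0.417, 0.177, 0.129, 0.93, -0.486, 0.206, 0.151, 0.93, -0.486, 0.206, 0.151]
MAX 1.00 [0.088, -0.125, 0.008, 0.0, 0.177, -0.25, 0.017, 0.0, 0.265, -0.375, 0.025, 0.0, 0.354, -0.499, 0.033, 0.0, 0.442, -0.624, 0.042, 0.0, 0.531, -0.749, 0.05, 0.0, 0.619, -0.874, 0.058, 0.0, 0.708, -0.999, 0.067, 0.0]
MAX 1.00 [0.177, -0.25, 0.0, 0.0, 0.354, -0.499, 0.0, 0.0, 0.531, -0.749, 0.0, 0.0, 0.708, -0.999, 0.0, 0.0, 0.708, -0.999, 0.233, 0.0, 0.708, -0.999, 0.467, 0.0, 0.708, -0.999, 0.7, 0.0, 0.708, -0.999, 0.933, 0.0]
```

Call:
jog_arm(steps=[0.133, -0.069, 0.029, 0.022, 0.266, -0.139, 0.059, 0.043, 0.4, -0.208, 0.088, 0.065, 0.53, -0.278, 0.118, 0.086, 0.66, -0.347, 0.147, 0.108, 0.8, -0.417, 0.177, 0.129, 0.93, -0.486, 0.206, 0.151, 0.93, -0.486, 0.206, 0.151], jaw=-1, newtons=30)

```text
clock: 1.1
tcp_pos: [0.2896, -0.4327, 0.2]
orientation: [[0.988, -0.156, -0.0], [-0.156, -0.988, 0.001], [-0.0, -0.001, -1.0]]
ft_force: [-0.5, -0.2, 1.1]
opening: -0.0005
gripper_force: 0.0
```

Call:
jog_arm(steps=[0.088, -0.125, 0.008, 0, 0.177, -0.25, 0.017, 0, 0.265, -0.375, 0.025, 0, 0.354, -0.5, 0.033, 0, 0.442, -0.624, 0.042, 0, 0.531, -0.749, 0.05, 0, 0.62, -0.874, 0.058, 0, 0.708, -1, 0.067, 0])

```text
clock: 2.1
tcp_pos: [0.4172, -0.3027, 0.1903]
orientation: [[0.987, -0.158, -0.0], [-0.158, -0.987, -0.0], [-0.0, 0.0, -1.0]]
ft_force: [-0.5, 0.4, -0.1]
opening: 0.0
gripper_force: 0.0
```

Call:
jog_arm(steps=[0.177, -0.25, 0, 0, 0.354, -0.5, 0, 0, 0.531, -0.75, 0, 0, 0.708, -1, 0, 0, 0.708, -1, 0.233, 0, 0.708, -1, 0.467, 0, 0.708, -1, 0.7, 0, 0.708, -1, 0.933, 0])

```text
clock: 3.1
tcp_pos: [0.5455, -0.172, 0.0493]
orientation: [[0.988, -0.158, -0.0], [-0.158, -0.988, -0.0], [-0.0, 0.0, -1.0]]
ft_force: [-0.3, -0.7, 0.2]
opening: -0.0001
gripper_force: 0.0
```

```bash
cat >> h.py <<'E'
A=np.array([.504,-.2538])
def pt(phi,off=.018,z=.05):
    r=np.radians(phi); q=A+.088*np.array([np.cos(r),np.sin(r)])+off*np.array([np.sin(r),-np.cos(r)])
    return (q[0],q[1],z,phi-90)
E
python3 - <<'E'
from h import *
p,a,o=pose()
c1=lin((*p,a),pt(83.3),3)+[pt(83.3+3.6*i) for i in range(1,6)]
c2=[pt(101.3+5.5*i) for i in range(1,9)]
plan([c1,c2])
E
```

```text
MAX 0.28 [-0.03, -0.003, -0.002, -0.004, -0.061, -0.006, -0.003, -0.009, -0.091, -0.009, -0.005, -0.013, -0.129, -0.014, -0.005, -0.033, -0.166, -0.016, -0.005, -0.053, -0.204, -0.017, -0.005, -0.073, -0.241, -0.014, -0.005, -0.093, -0.279, -0.01, -0.005, -0.113]
MAX 0.44 [-0.057, -0.009, 0.0, -0.031, -0.114, -0.012, 0.0, -0.061, -0.172, -0.01, 0.0, -0.092, -0.229, -0.002, 0.0, -0.122, -0.284, 0.011, 0.0, -0.153, -0.339, 0.029, 0.0, -0.183, -0.391, 0.053, 0.0, -0.214, -0.441, 0.081, 0.0, -0.244]
```

Call:
jog_arm(steps=[-0.03, -0.003, -0.002, -0.004, -0.061, -0.006, -0.003, -0.009, -0.091, -0.009, -0.005, -0.013, -0.129, -0.014, -0.005, -0.033, -0.166, -0.016, -0.005, -0.053, -0.204, -0.017, -0.005, -0.073, -0.241, -0.014, -0.005, -0.093, -0.279, -0.01, -0.005, -0.113])

```text
clock: 4.1
tcp_pos: [0.505, -0.1633, 0.0523]
orientation: [[0.98, 0.198, 0.002], [0.198, -0.98, -0.001], [0.002, 0.001, -1.0]]
ft_force: [1.8, -2.0, 0.6]
opening: -0.0002
gripper_force: 0.0
```

Run:
```python
from h import *
p,a,o=pose(); print(p,a,o['ft_force'])
for n in('top','scene'):
    I=look(n);W=cloud(I)
    for x0 in([.5143,-.166],[.488,-.167]):
        try:print(n,circ(W,0,0,.0993,.02,.004,x0))
        except Exception as e: print(n,'fail')
cv2.imwrite('pics/s1.png',cv2.resize(I['frame'][100:280,120:360,::-1],None,fx=3,fy=3))
```

```text
[ 0.50496367 -0.1633325   0.05229455] 11.415883932661217 [ 1.77138675 -2.04857005  0.60296943]
top fail
top fail
scene (array([ 0.512584  , -0.16454275]), array([0.01490449, 0.03606826]), np.float64(0.0995113531302392), np.int64(31))
scene (array([ 0.50565219, -0.15815477]), array([0.02783928, 0.02764436]), np.float64(0.09922352049689967), np.int64(31))
```

View pics/s1.png

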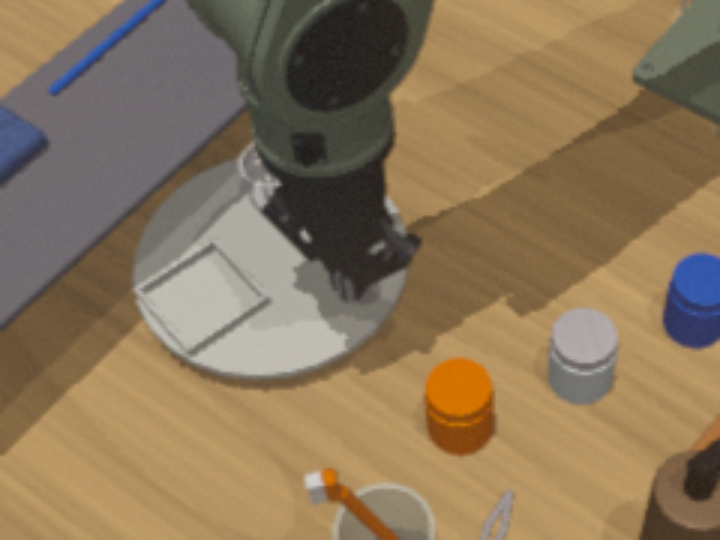

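The crop shows the bay rotated about 20° and clear of the shelf, with its centre at crop (202,297). The push is working, so I'll continue.

Call:
jog_arm(steps=[-0.057, -0.009, 0, -0.031, -0.114, -0.012, 0, -0.061, -0.172, -0.01, 0, -0.092, -0.229, -0.002, 0, -0.122, -0.284, 0.011, 0, -0.153, -0.339, 0.029, 0, -0.183, -0.39, 0.053, 0, -0.214, -0.44, 0.081, 0, -0.244])

```text
clock: 5.2
tcp_pos: [0.4425, -0.1881, 0.0517]
orientation: [[0.569, 0.822, 0.001], [0.822, -0.569, -0.0], [0.0, 0.001, -1.0]]
ft_force: [2.0, 0.5, -0.1]
opening: -0.0
gripper_force: 0.0
```

Run:
```python
from h import *
p,a,o=pose(); print(p,a,o['ft_force']); print(pt(145.3))
st=(np.array(pt(145.3)[:3]),55.3)
plan([[pt(145.3+.8*i) for i in range(1,9)],[pt(151.7+.6*i) for i in range(1,9)],[pt(156.5+.6*i) for i in range(1,9)],[pt(161.3+.6*i) for i in range(1,9)]],st)
```

```text
[ 0.44253736 -0.18809225  0.05174956] 55.29224709754154 [ 1.9695594   0.48959203 -0.05301534]
(np.float64(0.4418983558110503), np.float64(-0.18890480919953248), 0.05, 55.30000000000001)
MAX 0.07 [-0.008, -0.002, 0.0, -0.004, -0.016, -0.003, 0.0, -0.009, -0.025, -0.005, 0.0, -0.013, -0.033, -0.006, 0.0, -0.018, -0.041, -0.007, 0.0, -0.022, -0.05, -0.008, 0.0, -0.027, -0.058, -0.009, 0.0, -0.031, -0.066, -0.01, 0.0, -0.036]
MAX 0.05 [-0.006, -0.001, 0.0, -0.003, -0.012, -0.002, 0.0, -0.007, -0.018, -0.003, 0.0, -0.01, -0.025, -0.005, 0.0, -0.013, -0.031, -0.005, 0.0, -0.017, -0.037, -0.006, 0.0, -0.02, -0.043, -0.007, 0.0, -0.023, -0.05, -0.008, 0.0, -0.027]
MAX 0.05 [-0.006, -0.001, 0.0, -0.003, -0.012, -0.002, 0.0, -0.007, -0.018, -0.003, 0.0, -0.01, -0.025, -0.005, 0.0, -0.013, -0.031, -0.005, 0.0, -0.017, -0.037, -0.006, 0.0, -0.02, -0.043, -0.007, 0.0, -0.023, -0.05, -0.008, 0.0, -0.027]
MAX 0.05 [-0.006, -0.001, 0.0, -0.003, -0.012, -0.002, 0.0, -0.007, -0.018, -0.003, 0.0, -0.01, -0.025, -0.005, 0.0, -0.013, -0.031, -0.005, 0.0, -0.017, -0.037, -0.006, 0.0, -0.02, -0.043, -0.007, 0.0, -0.023, -0.05, -0.008, 0.0, -0.027]
```

Call:
jog_arm(steps=[-0.008, -0.002, 0, -0.004, -0.016, -0.003, 0, -0.009, -0.025, -0.005, 0, -0.013, -0.033, -0.006, 0, -0.018, -0.041, -0.007, 0, -0.022, -0.05, -0.008, 0, -0.027, -0.058, -0.009, 0, -0.031, -0.066, -0.01, 0, -0.036])

```text
clock: 6.2
tcp_pos: [0.4352, -0.1953, 0.0511]
orientation: [[0.474, 0.881, -0.0], [0.881, -0.474, 0.0], [0.0, -0.0, -1.0]]
ft_force: [2.1, 1.3, 1.1]
opening: 0.0
gripper_force: 0.0
```

Call:
jog_arm(steps=[-0.006, -0.001, 0, -0.003, -0.012, -0.002, 0, -0.007, -0.018, -0.003, 0, -0.01, -0.025, -0.005, 0, -0.013, -0.031, -0.005, 0, -0.017, -0.037, -0.006, 0, -0.02, -0.043, -0.007, 0, -0.023, -0.05, -0.008, 0, -0.027])

```text
clock: 7.2
tcp_pos: [0.4308, -0.2009, 0.0511]
orientation: [[0.398, 0.918, 0.0], [0.918, -0.398, 0.001], [0.001, 0.0, -1.0]]
ft_force: [2.2, 7.0, 0.4]
opening: -0.0002
gripper_force: 0.0
```

Call:
jog_arm(steps=[-0.005, -0.001, 0, -0.003, -0.01, -0.001, 0, -0.006, -0.015, -0.002, 0, -0.008, -0.02, -0.003, 0, -0.01, -0.02, -0.003, 0, -0.01, -0.02, -0.003, 0, -0.01, -0.02, -0.003, 0, -0.01, -0.02, -0.003, 0, -0.01])

```text
clock: 8.2
tcp_pos: [0.4305, -0.2011, 0.0512]
orientation: [[0.366, 0.931, 0.002], [0.931, -0.366, 0.003], [0.004, 0.001, -1.0]]
ft_force: [8.2, 21.7, 1.7]
opening: -0.0
gripper_force: 0.0
```

Run:
```python
from h import *
p,a,o=pose(); print(p,a,o['ft_force'],pt(156.5))
```

```text
[ 0.43049716 -0.2011392   0.05119779] 68.52683017014284 [ 8.18999043 21.72120205  1.73502614] (np.float64(0.4304761966947635), np.float64(-0.20220300059564614), 0.05, 66.5)
```

The stop is firmly felt: 3 mm more command gave 0.3 mm of motion and 23 N. Now I'll back off, rise and go to jar 3.

Run:
```python
from h import *
p,a,o=pose(); s=(*p,a); b=(.440,-.178,.051,a); u=(.440,-.178,.13,a); m=(.438,-.08,.14,95); h=(.4358,.0149,.11,130); g=(.4358,.0149,.035,130)
plan([lin(s,b,2)+lin(b,u,3)+lin(u,m,3),lin(m,h,5)+lin(h,g,3)])
```

```text
MAX 0.77 [0.083, 0.001, 0.001, 0.0, 0.167, 0.002, 0.001, 0.0, 0.167, 0.002, -0.174, 0.0, 0.167, 0.002, -0.35, 0.0, 0.167, 0.002, -0.525, 0.0, 0.368, -0.081, -0.548, -0.049, 0.569, -0.165, -0.57, -0.098, 0.77, -0.249, -0.592, -0.147]
MAX 0.70 [0.126, 0.008, 0.04, -0.039, 0.253, 0.016, 0.08, -0.078, 0.379, 0.024, 0.12, -0.117, 0.505, 0.032, 0.16, -0.156, 0.632, 0.041, 0.2, -0.194, 0.632, 0.041, 0.367, -0.194, 0.632, 0.041, 0.533, -0.194, 0.632, 0.041, 0.7, -0.194]
```

Call:
jog_arm(steps=[0.083, 0.001, 0.001, 0, 0.167, 0.002, 0.001, 0, 0.167, 0.002, -0.174, 0, 0.167, 0.002, -0.35, 0, 0.167, 0.002, -0.525, 0, 0.368, -0.08, -0.548, -0.05, 0.57, -0.165, -0.57, -0.1, 0.77, -0.25, -0.592, -0.147])

```text
clock: 9.2
tcp_pos: [0.4369, -0.0813, 0.1401]
orientation: [[-0.088, 0.996, 0.0], [0.996, 0.088, -0.0], [-0.0, 0.0, -1.0]]
ft_force: [0.7, 0.4, -0.5]
opening: -0.0
gripper_force: 0.0
```

Call:
jog_arm(steps=[0.126, 0.008, 0.04, -0.04, 0.253, 0.016, 0.08, -0.078, 0.38, 0.024, 0.12, -0.117, 0.505, 0.032, 0.16, -0.156, 0.632, 0.04, 0.2, -0.194, 0.632, 0.04, 0.367, -0.194, 0.632, 0.04, 0.533, -0.194, 0.632, 0.04, 0.7, -0.194], jaw=1)

```text
clock: 10.2
tcp_pos: [0.435, 0.0126, 0.0343]
orientation: [[-0.639, 0.769, 0.0], [0.769, 0.639, -0.0], [-0.0, -0.0, -1.0]]
ft_force: [0.4, -0.2, 0.0]
opening: 0.0856
gripper_force: 0.0
```

Run:
```python
from h import *
p,a,o=pose(); print(p,a,o['ft_force'],o['opening'])
T=look('top')
cv2.imwrite('pics/t2.png',cv2.resize(T['frame'][130:300,200:430,::-1],None,fx=3.4,fy=3.4,interpolation=2))
W=cloud(T); 
g=(.4358,.0149,.020,130); plan([lin((*p,a),g,3)+[g]*5])
```

```text
[0.43501375 0.01262921 0.03427798] 129.7096184672362 [ 0.36962234 -0.21322011  0.00220474] 0.085573365967314
MAX 0.08 [-0.002, 0.007, 0.017, 0.0, 0.001, 0.011, 0.048, -0.001, 0.003, 0.016, 0.08, -0.001, 0.003, 0.016, 0.08, -0.001, 0.003, 0.016, 0.08, -0.001, 0.003, 0.016, 0.08, -0.001, 0.003, 0.016, 0.08, -0.001, 0.003, 0.016, 0.08, -0.001]
```

View pics/t2.png

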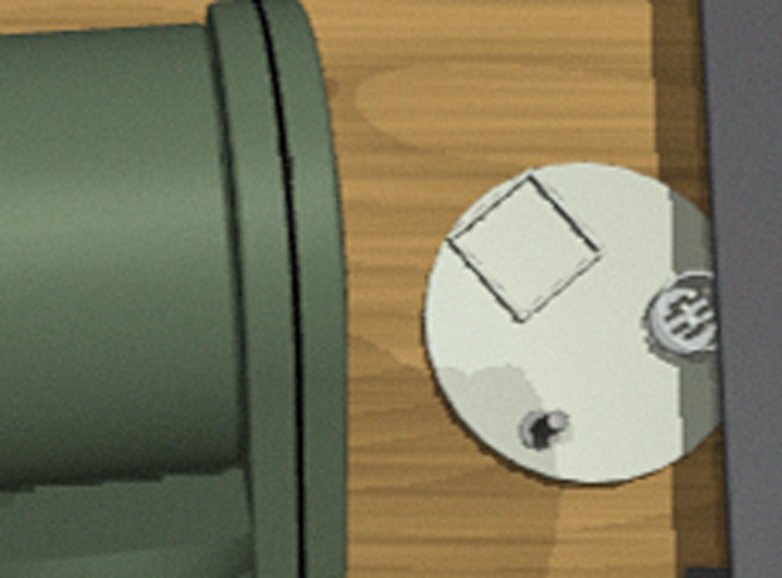

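The crop shows the bay clear of the shelf, its square centred near crop (525,247), with the post at about (552,422). Next I'll grip jar 3 and lift it.

Call:
jog_arm(steps=[0.003, 0.016, 0.08, 0, 0.003, 0.016, 0.08, 0, 0.003, 0.016, 0.08, 0, 0.003, 0.016, 0.08, 0, 0.003, 0.016, 0.08, 0, 0.003, 0.016, 0.08, 0, 0.003, 0.016, 0.08, 0, 0.003, 0.016, 0.08, 0], jaw=-1, newtons=30)

```text
clock: 11.25
tcp_pos: [0.4366, 0.0142, 0.023]
orientation: [[-0.639, 0.77, -0.0], [0.77, 0.639, 0.0], [0.0, -0.0, -1.0]]
ft_force: [0.5, -0.2, -3.9]
opening: 0.0532
gripper_force: 32.1
```

Call:
jog_arm(steps=[0, 0, -0.1, 0, 0, 0, -0.25, 0, 0, 0, -0.4, 0, 0, 0, -0.55, 0, 0, 0, -0.7, 0, 0, 0, -0.7, 0, 0, 0, -0.7, 0, 0, 0, -0.7, 0])

```text
clock: 12.25
tcp_pos: [0.4363, 0.0143, 0.1272]
orientation: [[-0.639, 0.769, -0.001], [0.769, 0.639, -0.0], [0.001, -0.001, -1.0]]
ft_force: [-0.2, 0.3, -4.0]
opening: 0.0529
gripper_force: 33.2
```

Run:
```python
from h import *
T=load('top'); s=3.4
for c in((531,176),(450,240),(520,321),(600,252),(525,247)): print(ray(T,200+c[0]/s,130+c[1]/s,.038).round(4))
print('post',ray(T,200+552/s,130+422/s,.1).round(4))
f=[]
S=look('scene'); W=cloud(S)
try: print('post S',circ(W,0,0,.0993,.014,.004,ray(T,200+552/s,130+422/s,.1)[:2]))
except Exception as e: print(e)
p,a,o=pose(); print(p,a,o['ft_force'],o['opening'],o['gripper_force'],o['clock'])
for _ in range(3): robot.get_image('wrist'); print(robot.get_obs()['ft_force'])
```

```text
[ 0.6041 -0.2159  0.038 ]
[ 0.5562 -0.1571  0.038 ]
[ 0.4982 -0.2056  0.038 ]
[ 0.5485 -0.2635  0.038 ]
[ 0.5516 -0.2104  0.038 ]
post [ 0.4212 -0.2144  0.1   ]
post S (array([ 0.42494291, -0.21553566]), array([0.01337548, 0.01191972]), np.float64(0.09906934031962528), np.int64(24))
[0.43632083 0.01433495 0.1273351 ] 129.71554510399466 [-0.80331003 -1.07671402 -2.75031733] 0.05328677165965579 33.20469796657562 12.3
[-0.24633665  1.13122942 -3.70477875]
[-0.4526654  -0.70331534 -3.38588259]
[-1.01267763 -0.32086919 -3.76807956]
```

Jar 3 weighs about 3.5 N, so it is the full one. I'll carry it to the bay.

Run:
```python
from h import *
p,a,o=pose(); s=(*p,a); b=np.array((.5545,-.210,.127,a)); m=np.array(s)+(b-s)*.58; d=b.copy(); d[2]=.075
c=[tuple([*b[:2],z,a]) for z in(.071,.067,.063,.060,.058,.056,.055,.0545)]
plan([lin(s,m,8),lin(m,b,5)+lin(b,d,3),c])
```

```text
MAX 0.96 [-0.12, -0.025, 0.0, 0.0, -0.24, -0.051, 0.001, 0.0, -0.36, -0.076, 0.001, 0.0, -0.479, -0.101, 0.001, 0.0, -0.599, -0.127, 0.002, 0.0, -0.719, -0.152, 0.002, 0.0, -0.839, -0.178, 0.002, 0.0, -0.959, -0.203, 0.003, 0.0]
MAX 0.69 [-0.139, -0.029, 0.0, 0.0, -0.278, -0.059, 0.001, 0.0, -0.417, -0.088, 0.001, 0.0, -0.555, -0.118, 0.001, 0.0, -0.694, -0.147, 0.002, 0.0, -0.694, -0.147, 0.117, 0.0, -0.694, -0.147, 0.233, 0.0, -0.694, -0.147, 0.348, 0.0]
MAX 0.14 [0.0, 0.0, 0.027, 0.0, 0.0, 0.0, 0.053, 0.0, 0.0, 0.0, 0.08, 0.0, 0.0, 0.0, 0.1, 0.0, 0.0, 0.0, 0.113, 0.0, 0.0, 0.0, 0.127, 0.0, 0.0, 0.0, 0.133, 0.0, 0.0, 0.0, 0.137, 0.0]
```

Call:
jog_arm(steps=[-0.1, -0.02, 0, 0, -0.23, -0.05, 0, 0, -0.36, -0.076, 0, 0, -0.48, -0.1, 0, 0, -0.6, -0.127, 0, 0, -0.72, -0.152, 0, 0, -0.84, -0.178, 0, 0, -0.96, -0.203, 0, 0])

```text
clock: 13.45
tcp_pos: [0.5052, -0.1166, 0.1277]
orientation: [[-0.639, 0.769, -0.0], [0.769, 0.639, 0.0], [0.0, -0.0, -1.0]]
ft_force: [-0.2, -0.2, -3.3]
opening: 0.053
gripper_force: 33.1
```

Call:
jog_arm(steps=[-0.14, -0.03, 0, 0, -0.28, -0.059, 0, 0, -0.417, -0.088, 0, 0, -0.56, -0.118, 0, 0, -0.66, -0.14, 0, 0, -0.694, -0.147, 0.117, 0, -0.694, -0.147, 0.233, 0, -0.694, -0.147, 0.347, 0])

```text
clock: 14.45
tcp_pos: [0.5541, -0.2094, 0.0742]
orientation: [[-0.639, 0.769, -0.001], [0.769, 0.639, 0.001], [0.001, -0.0, -1.0]]
ft_force: [-0.2, 0.2, -2.4]
opening: 0.0534
gripper_force: 33.1
```

Run:
```python
from h import *
p,a,o=pose(); print(p,a,o['ft_force']); T=look('top'); p,a,o=pose(); print(p)
cv2.imwrite('pics/t3.png',cv2.resize(T['frame'][150:290,300:430,::-1],None,fx=4,fy=4,interpolation=2))
c=[(.5545,-.210,z,a) for z in(.071,.067,.063,.060,.058,.056,.055,.0545)]
plan([c])
```

```text
[ 0.55413454 -0.20938665  0.07418005] 129.74160755672267 [-0.18119482  0.20392919 -2.36734819]
[ 0.5534106  -0.20930725  0.07232862]
MAX 0.12 [-0.008, 0.003, 0.009, 0.0, -0.008, 0.003, 0.036, 0.0, -0.008, 0.003, 0.062, 0.0, -0.008, 0.003, 0.082, 0.0, -0.008, 0.003, 0.096, 0.0, -0.008, 0.003, 0.109, 0.0, -0.008, 0.003, 0.116, 0.0, -0.008, 0.003, 0.119, 0.0]
```

View pics/t3.png

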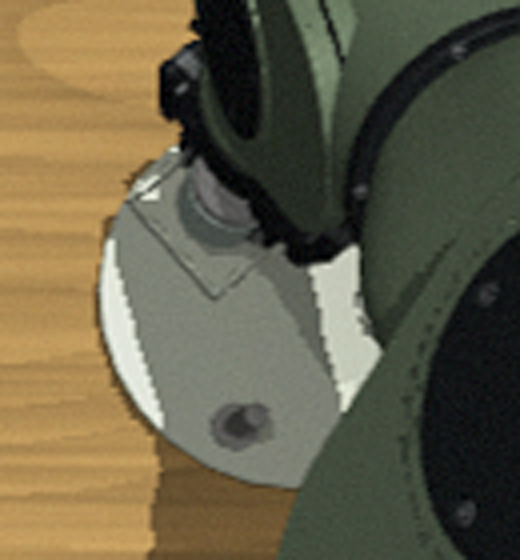

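The crop shows the jar hanging over the bay, whose near corner is at (215,298) and left corner at (130,203). It lines up, so I'll lower it.

Call:
jog_arm(steps=[-0.004, 0.001, 0.02, 0, -0.006, 0.002, 0.045, 0, -0.006, 0.002, 0.07, 0, -0.006, 0.002, 0.09, 0, -0.006, 0.002, 0.105, 0, -0.006, 0.002, 0.115, 0, -0.006, 0.002, 0.12, 0, -0.006, 0.002, 0.12, 0])

```text
clock: 15.5
tcp_pos: [0.5555, -0.2107, 0.0579]
orientation: [[-0.639, 0.769, 0.0], [0.769, 0.639, 0.0], [0.0, 0.0, -1.0]]
ft_force: [-0.3, 0.7, -4.0]
opening: 0.0532
gripper_force: 32.9
```

Run:
```python
from h import *
p,a,o=pose(); print(p,a,o['ft_force'],o['clock'])
```

```text
[ 0.55545498 -0.21072678  0.05791302] 129.69446022869315 [-0.27964229  0.67492969 -3.97158083] 15.5
```

Call:
jog_arm(steps=[0, 0, 0.007, 0, 0, 0, 0.013, 0, 0, 0, 0.019, 0, 0, 0, 0.024, 0, 0, 0, 0.028, 0, 0, 0, 0.031, 0, 0, 0, 0.033, 0, 0, 0, 0.033, 0])

```text
clock: 16.5
tcp_pos: [0.5555, -0.2107, 0.053]
orientation: [[-0.639, 0.77, 0.0], [0.77, 0.639, 0.0], [0.0, 0.0, -1.0]]
ft_force: [-1.0, 0.1, -1.4]
opening: 0.0532
gripper_force: 33.3
```

Call:
jog_arm(steps=[0, 0, 0, 0, 0, 0, 0, 0, 0, 0, 0, 0, 0, 0, 0, 0, 0, 0, 0, 0, 0, 0, 0, 0, 0, 0, -0.1, 0, 0, 0, -0.25, 0], jaw=1)

```text
clock: 17.5
tcp_pos: [0.5553, -0.2106, 0.0915]
orientation: [[-0.639, 0.769, -0.0], [0.769, 0.639, 0.0], [0.001, -0.0, -1.0]]
ft_force: [-1.7, -1.1, 0.6]
opening: 0.085
gripper_force: 0.0
```

Run:
```python
from h import *
p,a,o=pose(); print(p,a,o['ft_force'],o['opening'],o['clock'])
s=(*p,a); u=(p[0],p[1],.17,a); m=(.515,-.09,.19,150); n=(.45,.10,.19,150); h=(.4202,.2419,.15,150); g=(.4202,.2419,.05,150)
plan([lin(s,u,3)+lin(u,m,5),lin(m,n,8),lin(n,h,5)+lin(h,g,3)])
```

```text
[ 0.55534515 -0.2105675   0.09145814] 129.70184846522193 [-1.69285471 -1.08448131  0.56511926] 0.08503494029709636 17.5
MAX 0.79 [0.0, 0.0, -0.175, 0.0, 0.0, 0.0, -0.349, 0.0, 0.0, 0.0, -0.524, 0.0, 0.158, 0.061, -0.55, -0.023, 0.316, 0.123, -0.577, -0.045, 0.474, 0.184, -0.604, -0.068, 0.632, 0.245, -0.63, -0.09, 0.79, 0.307, -0.657, -0.113]
MAX 1.01 [0.126, 0.11, 0.0, 0.0, 0.252, 0.22, 0.0, 0.0, 0.378, 0.33, 0.0, 0.0, 0.504, 0.44, 0.0, 0.0, 0.63, 0.55, 0.0, 0.0, 0.756, 0.66, 0.0, 0.0, 0.883, 0.77, 0.0, 0.0, 1.009, 0.88, 0.0, 0.0]
MAX 0.93 [0.129, 0.144, 0.053, 0.0, 0.258, 0.288, 0.107, 0.0, 0.387, 0.432, 0.16, 0.0, 0.516, 0.576, 0.213, 0.0, 0.645, 0.72, 0.267, 0.0, 0.645, 0.72, 0.489, 0.0, 0.645, 0.72, 0.711, 0.0, 0.645, 0.72, 0.933, 0.0]
```

Call:
jog_arm(steps=[0, 0, -0.175, 0, 0, 0, -0.35, 0, 0, 0, -0.525, 0, 0.158, 0.061, -0.55, -0.023, 0.316, 0.123, -0.577, -0.045, 0.474, 0.184, -0.604, -0.068, 0.632, 0.245, -0.63, -0.09, 0.79, 0.307, -0.657, -0.113])

```text
clock: 18.5
tcp_pos: [0.5149, -0.0894, 0.1902]
orientation: [[-0.868, 0.497, 0.001], [0.497, 0.868, -0.0], [-0.001, 0.0, -1.0]]
ft_force: [0.0, 0.4, -0.2]
opening: 0.0855
gripper_force: 0.0
```

Call:
jog_arm(steps=[0.126, 0.11, 0, 0, 0.252, 0.22, 0, 0, 0.378, 0.33, 0, 0, 0.504, 0.44, 0, 0, 0.63, 0.55, 0, 0, 0.756, 0.66, 0, 0, 0.883, 0.77, 0, 0, 1, 0.88, 0, 0])

```text
clock: 19.5
tcp_pos: [0.4509, 0.1, 0.19]
orientation: [[-0.866, 0.499, 0.001], [0.499, 0.866, -0.0], [-0.001, 0.0, -1.0]]
ft_force: [0.6, -0.9, -0.4]
opening: 0.0854
gripper_force: 0.0
```

Call:
jog_arm(steps=[0.135, 0.144, 0.05, 0, 0.265, 0.288, 0.1, 0, 0.395, 0.432, 0.15, 0, 0.525, 0.576, 0.2, 0, 0.654, 0.72, 0.267, 0, 0.654, 0.72, 0.49, 0, 0.654, 0.72, 0.71, 0, 0.654, 0.72, 0.93, 0])

```text
clock: 20.5
tcp_pos: [0.4205, 0.242, 0.0494]
orientation: [[-0.866, 0.5, 0.001], [0.5, 0.866, 0.001], [-0.001, 0.001, -1.0]]
ft_force: [1.4, 0.6, -0.2]
opening: 0.0852
gripper_force: 0.0
```

Run:
```python
from h import *
p,a,o=pose(); print(p,a,o['ft_force'],o['opening'],o['clock'])
g=(.4202,.2419,.022,a); plan([lin((*p,a),g,2)+[g]*6])
```

```text
[0.42049783 0.24195308 0.04943391] 150.0327760773465 [ 1.42125227  0.63686716 -0.17404972] 0.08520588831695415 20.5
MAX 0.18 [0.001, -0.001, 0.091, 0.0, 0.002, -0.001, 0.183, 0.0, 0.002, -0.001, 0.183, 0.0, 0.002, -0.001, 0.183, 0.0, 0.002, -0.001, 0.183, 0.0, 0.002, -0.001, 0.183, 0.0, 0.002, -0.001, 0.183, 0.0, 0.002, -0.001, 0.183, 0.0]
```

Call:
jog_arm(steps=[0, 0, 0.12, 0, 0, 0, 0.18, 0, 0, 0, 0.18, 0, 0, 0, 0.18, 0, 0, 0, 0.18, 0, 0, 0, 0.18, 0, 0, 0, 0.18, 0, 0, 0, 0.18, 0], jaw=-1)

```text
clock: 21.5
tcp_pos: [0.4201, 0.2417, 0.0225]
orientation: [[-0.866, 0.5, -0.0], [0.5, 0.866, 0.0], [0.0, 0.0, -1.0]]
ft_force: [0.3, -0.4, -2.0]
opening: 0.0533
gripper_force: 31.6
```

Call:
jog_arm(steps=[0, 0, -0.05, 0, 0, 0, -0.12, 0, 0, 0, -0.2, 0, 0, 0, -0.27, 0, 0, 0, -0.3, 0, 0, 0, -0.3, 0, 0, 0, -0.3, 0, 0, 0, -0.3, 0])

```text
clock: 22.5
tcp_pos: [0.42, 0.2417, 0.0673]
orientation: [[-0.866, 0.499, -0.0], [0.499, 0.866, -0.0], [0.0, -0.0, -1.0]]
ft_force: [0.6, 0.4, -0.2]
opening: 0.0531
gripper_force: 31.7
```

Run:
```python
from h import *
p,a,o=pose(); print(p,a,o['opening'],o['clock'])
f=[o['ft_force'][2]]
for _ in range(10): robot.get_image('wrist'); f.append(robot.get_obs()['ft_force'][2])
print(np.round(f,2),np.mean(f)); print(pose()[:2])
```

```text
[0.42000422 0.24173032 0.06727278] 150.04262223131033 0.05312108670017551 22.5
[-0.17 -1.84 -0.91 -1.31 -1.55 -0.18 -1.21 -1.21 -0.67 -0.53 -1.1 ] -0.9715717098840225
(array([0.42015058, 0.24174883, 0.067545  ]), np.float64(150.03508662951373))
```

Jar 2 weighs about 0.97 N, so it is the empty one. By elimination jar 1 is the half-used one and stays untouched. Jar 2 goes to the dish.

Run:
```python
from h import *
p,a,o=pose(); s=np.array((*p,a)); b=np.array((.5989,.3382,.08,a)); m=s+(b-s)*.65; m[2]=.085; d=b.copy(); d[2]=.042
c=[(b[0],b[1],z,a) for z in(.040,.038,.036,.0345,.033,.0315,.0305,.030)]
plan([lin(s,m,8),lin(m,b,4)+lin(b,d,4),c])
```

```text
MAX 0.75 [-0.058, 0.094, -0.015, 0.0, -0.116, 0.187, -0.029, 0.0, -0.173, 0.281, -0.044, 0.0, -0.231, 0.374, -0.058, 0.0, -0.289, 0.468, -0.073, 0.0, -0.347, 0.562, -0.087, 0.0, -0.405, 0.655, -0.102, 0.0, -0.462, 0.749, -0.116, 0.0]
MAX 0.40 [-0.062, 0.101, 0.008, 0.0, -0.124, 0.202, 0.017, 0.0, -0.187, 0.302, 0.025, 0.0, -0.249, 0.403, 0.033, 0.0, -0.249, 0.403, 0.097, 0.0, -0.249, 0.403, 0.16, 0.0, -0.249, 0.403, 0.223, 0.0, -0.249, 0.403, 0.287, 0.0]
MAX 0.08 [0.0, 0.0, 0.013, 0.0, 0.0, 0.0, 0.027, 0.0, 0.0, 0.0, 0.04, 0.0, 0.0, 0.0, 0.05, 0.0, 0.0, 0.0, 0.06, 0.0, 0.0, 0.0, 0.07, 0.0, 0.0, 0.0, 0.077, 0.0, 0.0, 0.0, 0.08, 0.0]
```

Call:
jog_arm(steps=[-0.04, 0.07, -0.02, 0, -0.105, 0.17, -0.04, 0, -0.17, 0.275, -0.06, 0, -0.23, 0.374, -0.08, 0, -0.29, 0.468, -0.1, 0, -0.347, 0.562, -0.116, 0, -0.405, 0.655, -0.116, 0, -0.462, 0.75, -0.116, 0])

```text
clock: 24.0
tcp_pos: [0.5368, 0.3047, 0.0849]
orientation: [[-0.866, 0.5, -0.0], [0.5, 0.866, -0.0], [0.0, -0.0, -1.0]]
ft_force: [-0.3, 1.0, -1.5]
opening: 0.0534
gripper_force: 31.8
```

Call:
jog_arm(steps=[-0.062, 0.1, 0.008, 0, -0.124, 0.2, 0.017, 0, -0.187, 0.302, 0.025, 0, -0.23, 0.38, 0.033, 0, -0.249, 0.403, 0.1, 0, -0.249, 0.403, 0.16, 0, -0.249, 0.403, 0.223, 0, -0.249, 0.403, 0.28, 0])

```text
clock: 25.0
tcp_pos: [0.5987, 0.3381, 0.0422]
orientation: [[-0.866, 0.499, -0.0], [0.499, 0.866, -0.0], [0.0, -0.0, -1.0]]
ft_force: [0.7, -0.5, -0.7]
opening: 0.053
gripper_force: 31.8
```

Run:
```python
from h import *
p,a,o=pose(); print(p,a,o['ft_force'],o['opening'],o['clock'])
b=(.5989,.3382)
plan([[(b[0],b[1],z,a) for z in(.040,.038,.036,.0345,.033,.0315,.0305,.030)]])
I=look('scene','d.png'); W=cloud(I); print(circ(W,0,0,.016,.07,.006,np.array(b)))
print(pose()[0])
```

```text
[0.59868675 0.3380777  0.04222988] 150.03811358294075 [ 0.72691111 -0.53549853 -0.71966865] 0.05296991148006647 25.0
MAX 0.08 [-0.001, 0.001, 0.015, 0.0, -0.001, 0.001, 0.028, 0.0, -0.001, 0.001, 0.042, 0.0, -0.001, 0.001, 0.052, 0.0, -0.001, 0.001, 0.062, 0.0, -0.001, 0.001, 0.072, 0.0, -0.001, 0.001, 0.078, 0.0, -0.001, 0.001, 0.082, 0.0]
(array([0.60788246, 0.33793786]), array([0.09966756, 0.11335512]), np.float64(0.014586983769102493), np.int64(366))
[0.59838866 0.33784279 0.04121169]
```

Call:
jog_arm(steps=[0, 0, 0.015, 0, 0, 0, 0.028, 0, 0, 0, 0.042, 0, 0, 0, 0.052, 0, 0, 0, 0.062, 0, 0, 0, 0.07, 0, 0, 0, 0.076, 0, 0, 0, 0.08, 0])

```text
clock: 26.05
tcp_pos: [0.5989, 0.3383, 0.0309]
orientation: [[-0.866, 0.5, 0.0], [0.5, 0.866, 0.0], [0.0, 0.0, -1.0]]
ft_force: [0.1, 0.6, -1.6]
opening: 0.0531
gripper_force: 31.8
```

Run:
```python
from h import *
p,a,o=pose(); print(p,a,o['clock'])
f=[o['ft_force'][2]]
for _ in range(6): robot.get_image('wrist'); f.append(robot.get_obs()['ft_force'][2])
print(np.round(f,2),np.mean(f)); print(pose()[0])
```

```text
[0.59893611 0.33831364 0.03092101] 150.0330130475657 26.05
[-1.65 -0.91  0.17 -0.47 -1.53 -1.26 -0.59] -0.8921412463700268
[0.59896239 0.33828285 0.03099826]
```

Call:
jog_arm(steps=[0, 0, 0.003, 0, 0, 0, 0.006, 0, 0, 0, 0.009, 0, 0, 0, 0.012, 0, 0, 0, 0.014, 0, 0, 0, 0.016, 0, 0, 0, 0.016, 0, 0, 0, 0.016, 0])

```text
clock: 27.35
tcp_pos: [0.5989, 0.3383, 0.0286]
orientation: [[-0.866, 0.499, -0.0], [0.499, 0.866, 0.0], [0.0, 0.0, -1.0]]
ft_force: [0.0, 0.9, -1.1]
opening: 0.0533
gripper_force: 31.8
```

Run:
```python
from h import *
p,a,o=pose(); print(p,a,o['clock'])
f=[o['ft_force'][2]]
for _ in range(6): robot.get_image('wrist'); f.append(robot.get_obs()['ft_force'][2])
print(np.round(f,2),np.mean(f)); print(pose()[0])
```

```text
[0.59892964 0.33829047 0.02855761] 150.03492929710927 27.35
[-1.06 -0.88 -0.48 -0.57 -1.53 -0.55 -0.37] -0.7781723574082908
[0.59895598 0.33826092 0.02854832]
```

Call:
jog_arm(steps=[0, 0, 0.001, 0, 0, 0, 0.002, 0, 0, 0, 0.003, 0, 0, 0, 0.004, 0, 0, 0, 0.005, 0, 0, 0, 0.006, 0, 0, 0, 0.006, 0, 0, 0, 0.006, 0])

```text
clock: 28.65
tcp_pos: [0.5989, 0.3384, 0.0283]
orientation: [[-0.866, 0.5, 0.0], [0.5, 0.866, 0.0], [-0.0, 0.0, -1.0]]
ft_force: [-4.7, -3.5, 10.1]
opening: 0.053
gripper_force: 32.7
```

Call:
jog_arm(steps=[0, 0, -0.003, 0, 0, 0, -0.003, 0, 0, 0, -0.003, 0, 0, 0, -0.003, 0, 0, 0, -0.003, 0, 0, 0, -0.003, 0, 0, 0, -0.003, 0, 0, 0, -0.003, 0])

```text
clock: 29.65
tcp_pos: [0.5989, 0.3383, 0.0283]
orientation: [[-0.866, 0.499, -0.0], [0.499, 0.866, 0.0], [0.0, 0.0, -1.0]]
ft_force: [-2.3, -1.7, 6.3]
opening: 0.0527
gripper_force: 32.2
```

Call:
jog_arm(steps=[0, 0, 0, 0, 0, 0, 0, 0, 0, 0, 0, 0, 0, 0, 0, 0, 0, 0, 0, 0, 0, 0, -0.05, 0, 0, 0, -0.15, 0, 0, 0, -0.3, 0], jaw=1)

```text
clock: 30.65
tcp_pos: [0.5989, 0.3383, 0.0745]
orientation: [[-0.866, 0.499, -0.0], [0.499, 0.866, 0.0], [0.0, 0.0, -1.0]]
ft_force: [0.7, 0.3, 0.3]
opening: 0.0855
gripper_force: 0.0
```

Call:
jog_arm(steps=[0, 0, -0.2, 0, 0, 0, -0.4, 0, 0, 0, -0.6, 0, 0, 0, -0.8, 0, 0, 0, -1, 0, 0.2, 0, -1, 0, 0.5, 0, -1, 0, 0.8, 0, -1, 0])

```text
clock: 31.65
tcp_pos: [0.4937, 0.3988, 0.2248]
orientation: [[-0.866, 0.5, 0.001], [0.5, 0.866, 0.001], [-0.0, 0.001, -1.0]]
ft_force: [-0.2, 0.4, -0.7]
opening: 0.0852
gripper_force: 0.0
```

Run:
```python
from h import *
p,a,o=pose(); print(p,o['ft_force'],o['clock'])
T=look('top');S=look('scene')
cv2.imwrite('pics/fin.png',cv2.resize(np.hstack([T['frame'],S['frame']])[:,:,::-1],(800,300),interpolation=3))
for n,x0,z,r in(('dishjar',(.599,.338),.072,.035),('bayjar',(.5555,-.211),.096,.035),('jar1',(.634,.142),.066,.035),('dish',(.599,.338),.016,.07),('post',(.423,-.215),.0993,.014),('tumb',(.661,0),.095,.045)):
    for I in(T,S):
        try: print(n,*[np.round(v,4) for v in circ(cloud(I),0,0,z,r,.005,np.array(x0))])
        except Exception: print(n,'fail')
```

```text
[0.49365106 0.3987695  0.22478325] [-0.20524971  0.41869065 -0.70207731] 31.65
dishjar [0.5973 0.3365] [0.046 0.047] 0.0714 353
dishjar [0.5993 0.3398] [0.0473 0.0472] 0.0716 605
bayjar [ 0.5539 -0.2109] [0.0473 0.0459] 0.0954 374
bayjar [ 0.5565 -0.2076] [0.0477 0.0477] 0.0956 321
jar1 [0.6322 0.1404] [0.0472 0.0475] 0.0653 340
jar1 [0.6349 0.1438] [0.0476 0.0468] 0.0657 495
dish [0.5983 0.3369] [0.116  0.1154] 0.0145 363
dish [0.5994 0.3394] [0.1153 0.1156] 0.0147 647
post [ 0.4228 -0.2183] [0.0115 0.0125] 0.0982 33
post [ 0.425  -0.2153] [0.0125 0.0107] 0.099 24
tumb [ 0.6596 -0.0022] [0.0664 0.0666] 0.0939 164
tumb [0.6624 0.0008] [0.0678 0.068 ] 0.0946 233
```

View pics/fin.png

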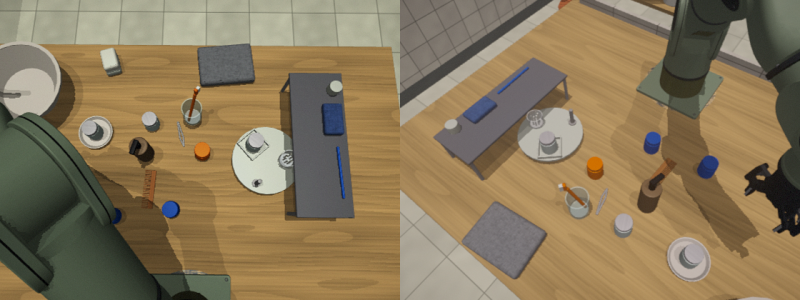

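The final views show the full jar flat in the bay at (254,142) in the left picture and the empty jar in the dish at (95,130). The half-used jar, the dish, the tumbler and the other bystanders have not moved.

```bash
python3 -c "
from station import robot
print(robot.finish_job())"
```

```text
the job is handed in; nothing more can be done
None
```

Handed in at about 32 s: the carousel is turned to its stop, the full jar (weighed, about 3.5 N) is in the bay, the empty jar (about 1 N) is in the dish, and the half-used jar, identified by elimination and not weighed, was never touched.

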